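# Unlock the test box with its T-key and hold the cover half open

## Task

Take the T-handled key from its stand, set its blade in the slotted screw on the cover of the test box and turn the screw anticlockwise to its stop, then stand the key back in its stand. After that lift the cover to 50 degrees from closed and keep holding it still there so that the products inside can be inspected: it falls shut if let go, so the program finishes while the gripper is holding it. Leave the other things on the bench alone.

Things in the scene. Friction and masses are not known exactly. Their poses are not given: they have to be found in the camera images.
- fixture: grey test box fixed to the bench, 200 x 200 mm and 70 mm tall, open on top but closed by the cover. Origin: centre of its underside. Its x axis points from the front (screw) side to the hinge side, its z axis up; the cover hinges along the top of its +x side, parallel to its y axis
- cover (a joint): angle of the aluminium cover (plate 200 x 200 x 8 mm with a bar handle, 0.3 to 0.65 kg, top 78 mm above the bench when closed): 0 closed, grows as its front edge rises, stop at 1.3 rad; 50 degrees is 0.873. Turns about point cover_hinge. Nearly frictionless: it falls shut from any angle when let go. Until the screw is turned, its tongue keeps the cover shut (2 mm of play)
- cover_hinge (a point): point on the hinge axis at the middle of the cover's rear edge, 70 mm above the bench, at x = +100, y = 0 mm of the test box; turns with the cover
- cover_handle (a point): middle of the cover's handle: a round black bar 12 mm thick, 100 mm long, parallel to the hinge, on a post at either end. Closed: at x = -30, y = 0 mm of the test box, 120 mm above the bench, 42 mm above the cover's top (130 mm in front of the hinge axis and 50 mm above it). It may turn in the grip as the cover swings
- screw (a joint): turn of the captive slotted screw in the cover: grows anticlockwise seen from above, starts at 0 to 0.35 rad, stop at 1.2 rad, where the cover is free (it is free from about 1.0). At 0 the slot lies along the test box's x axis. Friction 0.1 N m, it stays where it is left
- screw_slot (a point): centre of the slot's floor, on the screw axis. Round steel head 29 mm across standing 11 mm above the cover; a straight slot across all of it, 6 mm wide, 8 mm deep, open at both ends. Closed: at x = -74, y = 0 mm of the test box, 81 mm above the bench. Its x axis runs along the slot
- key: loose T-handled key, 118 mm tall, 0.12 kg. Origin: centre of the blade's lower end; z up along the shaft, x along blade and crossbar. Blade 16 mm (x) by 3 mm (y), 10 mm tall; shaft 16 mm thick; flange 32 mm across at 75 to 80 mm; black crossbar 70 mm (x) by 14 mm (y), 18 mm tall, centred 109 mm above the origin, gripped across its 14 mm. Fits the slot either way round
- stand: light grey block fixed to the bench, 56 x 56 mm, 80 mm tall, with a round upright through hole 21 mm wide at its centre. Origin: centre of its underside, z up. The key hangs in the hole, its flange on the block's top, its lower end 5 mm above the bench and its crossbar 114 mm above it; any yaw will do
- tape: bystander: roll of grey tape lying flat, 100 mm across, 48 mm tall. Origin: centre of its underside
- mug: bystander: black mug, 80 mm across, 95 mm tall, with a handle. Origin: centre of its underside
- housing: bystander: glossy black domed product housing, 72 mm across, 32 mm tall, with a short steel port. Origin: centre of its underside
Mind the look-alikes: they are no part of the job. There is more than one size of the stand; the job needs the largest.

How it is judged:
By the outcome, as a careful person would: the job done as asked, in the order asked, and still so for the second after the job is handed in, while the arm keeps its last pose, push and grip.
It also fails if it takes over 64 s, if anything falls off the work surface, if the arm or the gripper's body presses on something with over 40 N, if the wrist force passes 120 N, or if a joint passes its speed limit or range.

## Robot

A 6-joint arm with a two-finger parallel gripper is mounted at the origin on the work surface. World frame = base frame: x ahead of the robot, y to its left, z up, the work surface at z = 0. Lengths are in m, angles in degrees, forces in N, time in s.
With the tool pointing down it reaches from about 0.25 to 0.725 m from the base axis. Payload 9.7 kg.
Tool frame: the origin (TCP) lies at the very end of the fingers, on their centre line; the grasp point (between the pads) lies 19 mm behind it (bot.grip_depth is the distance from the TCP to the grasp point, in m); z points along the fingers, y is the direction in which the jaws open and shut (so a half turn about z gives the same grasp; the last joint's range is limited). The gripper opens to 85 mm and grips with 20 to 120 N. Pads are 22 mm wide; open, the fingers measure 114 mm over their backs; the gripper's body (76 mm by 85 mm) begins 54 mm behind the grasp point. The pads swing forward as they close: fully open they stand 13 mm farther back than shut.
Start: joints at [-71.677, 4.979, 10.078, 95.1, 0, 90], TCP at [0.173, -0.522, 0.231] pointing down, gripper open.
Joint ranges: [-179.16, 179.16], [-48.56, 103.87], [-65.8, 70.77], [-126.05, 130.52], [-82.76, 87.17], [-180, 180]. Speed limits (degrees/s): [127.2, 127.2, 147.25, 180, 180, 180].

## Interface

Orientations are given as [roll, pitch, yaw] about the fixed x, y, z axes, in that order (R = Rz(yaw) Ry(pitch) Rx(roll)).
In Python, from workcell import telemetry, optics, order, bot gives the robot as it stands. The module is installed in compiled form; this text tells all that it offers.
- The arm moves only by the shell command python3 -m inch 'ROWS' [FORCE]. ROWS is JSON, a list of rows, each a list of 7 numbers: the shift along the tool's x, y, z in m, then the turn, a rotation vector about the tool's x, y, z in rad, then the closure, from 0 (fully open) to 1 (shut). In form: [[tx, ty, tz, rx, ry, rz, grip], ...]. A call has 1 to 12 rows; each row is the pose to reach, as a shift and turn from the pose commanded when the call began, along the tool's axes at that moment; what a row does not reach only later rows make up. A row lasts 1/12 s, in which the tool goes at most 41.7 mm and 7.16 degrees, less where a joint would pass 70% of its speed; a pose out of reach is approached as far as the arm can. A call with a gripper value outside its range is refused whole. The fingers move at their own pace and stop on an object; FORCE is the grip in N (left out, the last holds). Time passes only in rows, so rows that repeat a pose let the fingers close. It gives the time, the measured TCP pose, the force and the opening at its end, in the units of the state.
- telemetry.get_obs(): the state, without advancing time (a new reading comes with each control period).
- optics.camera(name): name is "scene" or "top" or "wrist"; returns (picture, depth): 400x640x3 uint8, red, green, blue; 400x640 float32, m along the optical axis (not along the pixel's ray), 0 where there is no reading.
- optics.camera_info(name): a dict with "camera_matrix" (3x3 intrinsics, pixels), "xyz" and "attitude" of the camera in the world; the wrist camera has in their place "mount" (4x4, takes a point from camera to tool coordinates, whose origin is the TCP and whose axes are the flange's). Camera axes: x right, y down, z forward; pixel columns grow to the right and rows downward; lengths in m; the calibration is good to about 2 mm. The wrist camera is an equidistant fisheye: a pixel r from the principal point sees the ray r / f radians off the axis. A picture is of the moment at which its call begins: read the wrist's pose just before it. camera_info takes no time and is no camera call.
- order.job_done(): hands the job in, once; it reports no verdict.
The state is a dict: "time": time; "q": joint angles; "qd": joint speeds; "joint_efforts": joint torques, N m; "ee_pos": TCP position; "tcp_rot": TCP orientation; "wrist_force": force on the tool from outside, world axes, zero at the start; "torque": the same for the moment, N m; "opening": finger opening in m.
Only numpy, scipy, OpenCV 4.12 (cv2) and the standard library are available. Lean on these libraries where they do the work, as an engineer would, in place of code of your own. Each camera call takes 0.05 s, during which the arm holds its last target. There are 200 camera calls.

## Working session

There is one attempt and no reset: what is moved stays moved. The work goes in short steps, Python scripts to look and compute and a shell command to move; the robot and the scene stay as the last step left them, time stands still between calls to the robot, and variables do not carry over. Pictures are saved under pics/ and viewed, about 8 in all and at most 12, crops included, and the job is handed in when it is done.

```bash
mkdir -p pics; cat > h.py <<'E'
import numpy as np, cv2
from scipy.spatial.transform import Rotation as R
from workcell import telemetry, optics, order, bot
def pose():
    o=telemetry.get_obs(); return np.array(o['ee_pos']),R.from_euler('xyz',o['tcp_rot'],degrees=True),o
def cam(name):
    i=optics.camera_info(name); K=np.array(i['camera_matrix'])
    if name=='wrist':
        p,r,_=pose(); M=np.array(i['mount']); return K,r.as_matrix()@M[:3,:3],p+r.as_matrix()@M[:3,3]
    return K,R.from_euler('xyz',i['attitude'],degrees=True).as_matrix(),np.array(i['xyz'])
def rays(name,uv,c):
    K,Rm,t=c; uv=np.atleast_2d(uv).astype(float)
    x=(uv[:,0]-K[0,2])/K[0,0]; y=(uv[:,1]-K[1,2])/K[1,1]
    if name=='wrist':
        th=np.hypot(x,y); s=np.where(th<1e-9,1,np.sin(th)/np.maximum(th,1e-9)); d=np.c_[x*s,y*s,np.cos(th)]
    else: d=np.c_[x,y,np.ones_like(x)]
    return d@Rm.T
def onplane(name,uv,z,c):
    d=rays(name,uv,c); return c[2]+d*((z-c[2][2])/d[:,2])[:,None]
def todepth(name,uv,dep,c):
    d=rays(name,uv,c); u=np.atleast_2d(uv).astype(int)
    dz=dep[u[:,1],u[:,0]]; f=d@c[1][:,2]; return c[2]+d*(dz/f)[:,None]
def shot(name,fn):
    c=cam(name); p,d=optics.camera(name); cv2.imwrite('pics/'+fn,p[:,:,::-1]); np.savez(fn+'.npz',p=p,d=d,K=c[0],R=c[1],t=c[2]); return p,d,c
def load(fn):
    z=np.load(fn+'.npz'); return z['p'],z['d'],(z['K'],z['R'],z['t'])
E
python3 - <<'E'
from h import *
for n in('top','scene','wrist'):
    p,d,c=shot(n,n+'1.png'); print(n,c)
print(optics.camera_info('wrist')['mount'],bot.grip_depth,telemetry.get_obs())
E
```

```text
top (array([[465.92780557,   0.        , 323.08927958],
       [  0.        , 465.92780557, 200.82606848],
       [  0.        ,   0.        ,   1.        ]]), array([[-1.56845425e-02, -9.89054796e-01,  1.46712664e-01],
       [-9.99871739e-01,  1.59902531e-02,  9.04528267e-04],
       [-3.24060065e-03, -1.46679659e-01, -9.89178738e-01]]), array([ 0.42405094, -0.01039676,  1.07731219]))
scene (array([[404.58791986,   0.        , 319.94617234],
       [  0.        , 404.58791986, 197.07082274],
       [  0.        ,   0.        ,   1.        ]]), array([[-0.86563059,  0.34016775, -0.36738206],
       [ 0.50042427,  0.61140704, -0.6129902 ],
       [ 0.01610048, -0.71446997, -0.69948084]]), array([0.98773118, 0.68224015, 0.87072202]))
wrist (array([[309.70691629,   0.        , 314.43624562],
       [  0.        , 309.70691629, 202.64450682],
       [  0.        ,   0.        ,   1.        ]]), array([[ 0.31562693, -0.89642734, -0.31112324],
       [-0.9488807 , -0.29895489, -0.10124914],
       [-0.00224932,  0.32717579, -0.94496081]]), array([ 0.2528184 , -0.49506108,  0.37436428]))
[
[... 228 characters left out ...]
0e+00  0.00000000e+00  1.00000000e+00]] 0.0187 {'time': 0.15, 'q': array([-7.16774189e+01,  5.00487218e+00,  1.00436294e+01,  9.51004191e+01,
       -5.08451235e-04,  9.00019702e+01]), 'qd': array([ 0.02548648, -0.0184372 ,  0.12902634,  0.07433814, -0.00890903,
        0.09509938]), 'joint_efforts': array([-1.46257193e-03, -5.20760143e+01,  4.65044403e+01,  1.38740169e-02,
       -3.82536916e-05,  4.11793991e-06]), 'ee_pos': array([ 0.17284019, -0.52193839,  0.23072501]), 'tcp_rot': array([-1.79938338e+02,  5.10571247e-04,  1.83206115e+01]), 'wrist_force': array([ 0.08946697,  0.66489862, -0.18990862]), 'torque': array([ 0.01147192, -0.01529419, -0.00047673]), 'opening': 0.0853875510964904}
```

View pics/top1.png

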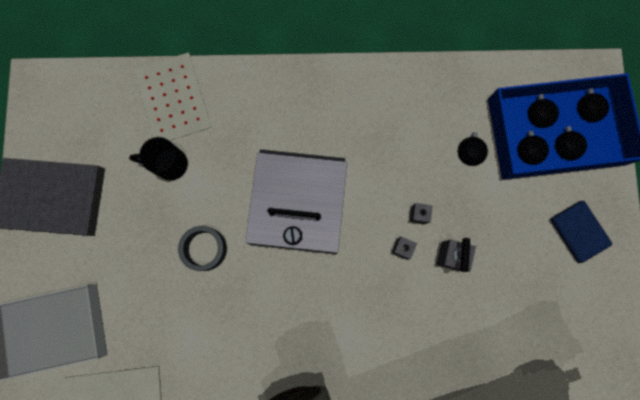

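View pics/scene1.png

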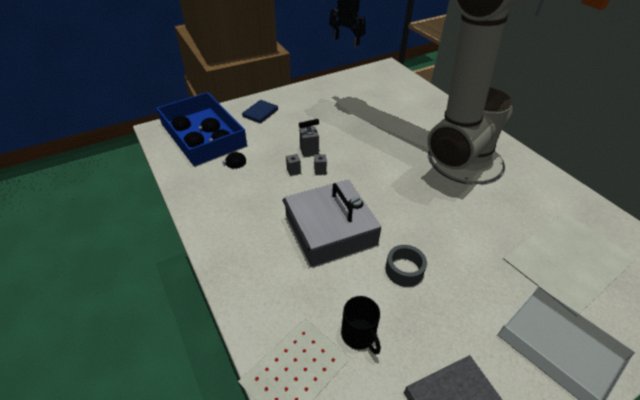

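The top view shows the box (about 297,200), handle bar (295,213), screw (292,235) and the key in the largest stand (crossbar 465,254). The two small stands are at (421,213) and (404,247). The mug (163,158), tape (202,248) and housing (472,150) lie well away. Next I measure these from the top view.

```bash
python3 - <<'E'
from h import *
p,d,c=load('top1.png')
g=cv2.cvtColor(p,cv2.COLOR_RGB2GRAY)
def blob(x0,x1,y0,y1,th,z,nm):
    m=np.zeros_like(g); m[y0:y1,x0:x1]=(g[y0:y1,x0:x1]<th)
    n,l,s,ce=cv2.connectedComponentsWithStats(m); k=1+np.argmax(s[1:,4]); pts=np.argwhere(l==k)[:,::-1]
    r=cv2.minAreaRect(pts.astype(np.float32)); b=cv2.boxPoints(r)
    w=onplane('top',b,z,c); ce=onplane('top',[r[0]],z,c)[0]
    e=[w[1]-w[0],w[2]-w[1]]; e=max(e,key=np.linalg.norm)
    print(nm,s[k],r,'ctr',ce.round(4),'len',[np.linalg.norm(w[1]-w[0]).round(4),np.linalg.norm(w[2]-w[1]).round(4)],'yaw',np.degrees(np.arctan2(e[1],e[0])).round(1))
blob(458,474,230,280,28,.122,'key')
blob(262,328,200,226,45,.122,'handle')
blob(278,306,222,248,60,.089,'screwdark')
# cover top: depth based
yy,xx=np.mgrid[120:280,220:380]; uv=np.c_[xx.ravel(),yy.ravel()]
P=todepth('top',uv,d,c); ok=(abs(P[:,2]-.078)<.006)
r=cv2.minAreaRect(P[ok][:,:2].astype(np.float32)); print('cover',ok.sum(),r,np.median(P[ok][:,2]))
b=cv2.boxPoints(r); print(b)
yy,xx=np.mgrid[220:290,430:490]; uv=np.c_[xx.ravel(),yy.ravel()]
P=todepth('top',uv,d,c)
for lo,hi,n in((.07,.095,'stand'),(.11,.14,'bar')):
    ok=(P[:,2]>lo)&(P[:,2]<hi); r=cv2.minAreaRect(P[ok][:,:2].astype(np.float32)); print(n,ok.sum(),r,np.median(P[ok][:,2]))
a=cv2.resize(p[215:275,385:485],None,fx=6,fy=6,interpolation=cv2.INTER_CUBIC);b=cv2.resize(p[195:255,245:345],None,fx=6,fy=6,interpolation=cv2.INTER_CUBIC)
im=cv2.convertScaleAbs(np.vstack([a[:300],b[:300]]),alpha=1.8); cv2.imwrite('pics/crop1.png',im[:,:,::-1])
E
```

```text
key [458 239  12  32 259] ((463.9264221191406, 254.4558563232422), (9.587063789367676, 31.44556427001953), 4.398705005645752) ctr [ 0.4507 -0.2945  0.122 ] len [np.float64(0.0639), np.float64(0.0195)] yaw -7.7
handle [268 208  52  12 283] ((293.4573059082031, 213.8841552734375), (51.68195343017578, 6.957186698913574), 6.340191841125488) ctr [0.5395 0.0521 0.122 ] len [np.float64(0.0145), np.float64(0.107)] yaw -97.3
screwdark [283 226  19  19 143] ((292.0, 235.0), (18.0, 18.0), 90.0) ctr [0.4984 0.0576 0.089 ] len [np.float64(0.0383), np.float64(0.0382)] yaw -90.9
cover 8220 ((0.5772051215171814, 0.04726950079202652), (0.20056740939617157, 0.20909243822097778), 82.97972106933594) 0.07858533638879212
[[ 0.46118596 -0.03948467]
 [ 0.6687108  -0.06504008]
 [ 0.6932243   0.13402367]
 [ 0.48569942  0.15957908]]
stand 487 ((0.45175954699516296, -0.29976826906204224), (0.05713062360882759, 0.056824516505002975), 73.83155822753906) 0.0801968363736858
bar 283 ((0.4516174793243408, -0.2991427481174469), (0.01496212463825941, 0.06994183361530304), 82.08902740478516) 0.12200987130418162
```

View pics/crop1.png

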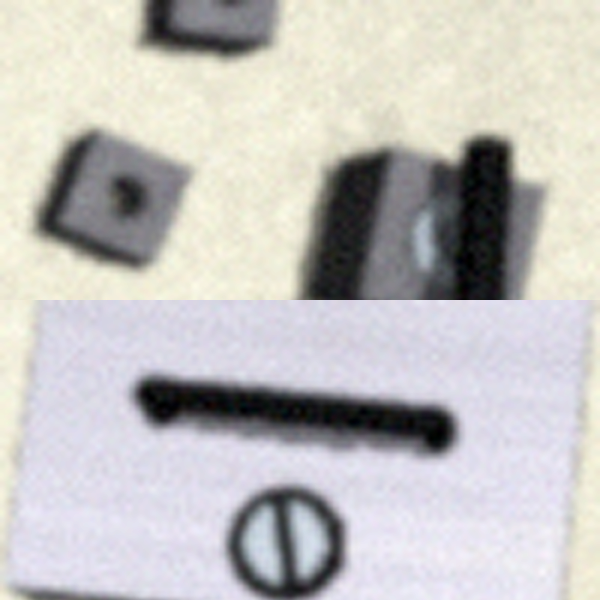

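The crop shows the bar across the stand at about (485,220). It also shows the screw at (288,543), with its slot running from (280,495) to (293,590), so slot yaw is about +7° against a box yaw of about -7°. I'll move above the key.

```bash
python3 -m inch '[[0.01,-0.004,0,0,0,0.02,0],[0.035,-0.013,0,0,0,0.07,0],[0.07,-0.026,0,0,0,0.13,0],[0.107,-0.04,0,0,0,0.19,0],[0.145,-0.054,0,0,0,0.25,0],[0.183,-0.068,0,0,0,0.31,0],[0.221,-0.082,0,0,0,0.36,0],[0.257,-0.095,0,0,0,0.41,0],[0.29,-0.107,0,0,0,0.45,0],[0.315,-0.117,0,0,0,0.459,0],[0.33,-0.122,0,0,0,0.459,0],[0.335,-0.124,0,0,0,0.459,0]]' 40
python3 - <<'E'
from h import *
p,d,c=shot('wrist','w2.png'); print(telemetry.get_obs())
E
```

```text
time: 1.15
ee_pos: [0.4536, -0.2973, 0.2307]
tcp_rot: [-180.0, 0.0, -7.8]
wrist_force: [-0.8, 0.4, -0.1]
opening: 0.0854
{'time': 1.2, 'q': array([-3.33067540e+01,  3.93817569e+00,  8.91516629e+00,  9.50207475e+01,
        1.79868565e-02,  1.54529871e+02]), 'qd': array([-2.78148375, -0.75807889, -0.58339671,  0.25669877, -0.40452444,
       -2.13604399]), 'joint_efforts': array([ 3.32405954e-02, -5.10412753e+01,  4.68159485e+01,  8.78709904e-02,
       -1.06928246e-01,  1.09342849e-01]), 'ee_pos': array([ 0.45321943, -0.29767895,  0.23078091]), 'tcp_rot': array([-1.79964944e+02,  3.17690367e-02, -7.83662270e+00]), 'wrist_force': array([-0.77621606, -0.02011525, -0.21746542]), 'torque': array([ 0.0123839 ,  0.010739  , -0.00929086]), 'opening': 0.085557925522941}
```

View pics/w2.png

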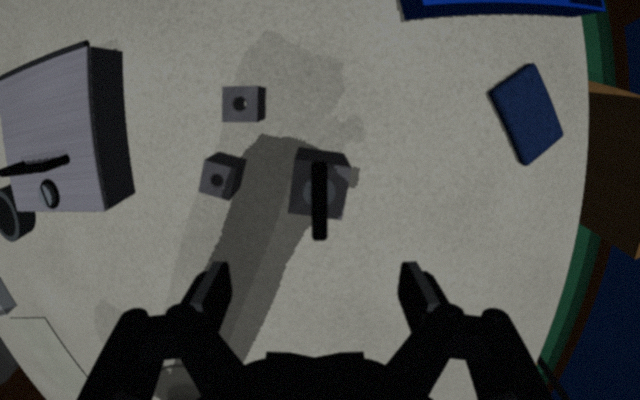

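The key's crossbar is at (319,200) in the wrist view, lined up with the fingers. J6 sits at 154°, which would leave no range at the screw, so I flip the wrist by half a turn. Measuring the bar from this picture first.

```bash
python3 - <<'E'
from h import *
p,d,c=load('w2.png'); g=cv2.cvtColor(p,cv2.COLOR_RGB2GRAY)
yy,xx=np.mgrid[140:250,270:370]; uv=np.c_[xx.ravel(),yy.ravel()]
P=todepth('wrist',uv,d,c)
for lo,hi,n in((.074,.0835,'stand'),(.11,.135,'bar')):
    ok=(P[:,2]>lo)&(P[:,2]<hi); r=cv2.minAreaRect(P[ok][:,:2].astype(np.float32)); print(n,ok.sum(),r,np.median(P[ok],0))
m=np.zeros_like(g); m[150:250,300:335]=g[150:250,300:335]<22
n,l,s,ce=cv2.connectedComponentsWithStats(m);k=1+np.argmax(s[1:,4]); r=cv2.minAreaRect(np.argwhere(l==k)[:,::-1].astype(np.float32)); b=cv2.boxPoints(r)
w=onplane('wrist',b,.123,c); print(s[k],r,w,w.mean(0))
E
python3 -m inch '[[-0.001,-0.001,0,0,0,-0.05,0],[-0.001,-0.001,0,0,0,-0.15,0],[-0.001,-0.001,0,0,0,-0.27,0],[-0.001,-0.001,0,0,0,-0.39,0],[-0.001,-0.001,0,0,0,-0.51,0],[-0.001,-0.001,0,0,0,-0.63,0],[-0.001,-0.001,0,0,0,-0.75,0],[-0.001,-0.001,0,0,0,-0.87,0],[-0.001,-0.001,0,0,0,-0.99,0],[-0.001,-0.001,0,0,0,-1.11,0],[-0.001,-0.001,0,0,0,-1.23,0],[-0.001,-0.001,0,0,0,-1.35,0]]'
python3 -m inch '[[0,0,0,0,0,-0.12,0],[0,0,0,0,0,-0.24,0],[0,0,0,0,0,-0.36,0],[0,0,0,0,0,-0.48,0],[0,0,0,0,0,-0.6,0],[0,0,0,0,0,-0.72,0],[0,0,0,0,0,-0.84,0],[0,0,0,0,0,-0.96,0],[0,0,0,0,0,-1.08,0],[0,0,0,0,0,-1.2,0],[0,0,0,0,0,-1.32,0],[0,0,0,0,0,-1.44,0]]'
python3 -m inch '[[0,0,0,0,0,-0.12,0],[0,0,0,0,0,-0.24,0],[0,0,0,0,0,-0.32,0],[0,0,0,0,0,-0.352,0],[0,0,0,0,0,-0.352,0],[0,0,0,0,0,-0.352,0]]'
```

```text
stand 1883 ((0.44843748211860657, -0.3001278042793274), (0.05704677850008011, 0.05722906067967415), 74.42185974121094) [ 0.45255805 -0.29652854  0.08114248]
bar 1234 ((0.4498419761657715, -0.2996509075164795), (0.013403060846030712, 0.06884752213954926), 82.71216583251953) [ 0.45283893 -0.30015887  0.1238597 ]
[ 300  150   35   89 1379] ((317.0, 194.0), (88.0, 34.0), 90.0) [[ 0.49744733 -0.29071491  0.123     ]
 [ 0.49372457 -0.31833606  0.123     ]
 [ 0.4148632  -0.30919357  0.123     ]
 [ 0.41898556 -0.27887706  0.123     ]] [ 0.45625517 -0.2992804   0.123     ]
time: 2.2
ee_pos: [0.4501, -0.2989, 0.2312]
tcp_rot: [-180.0, 0.0, 69.6]
wrist_force: [-0.2, -0.5, -0.2]
opening: 0.0854
time: 3.2
ee_pos: [0.4501, -0.2989, 0.2313]
tcp_rot: [-180.0, -0.0, 152.1]
wrist_force: [-0.4, -0.2, -0.5]
opening: 0.0853
time: 3.7
ee_pos: [0.4504, -0.2986, 0.2313]
tcp_rot: [-180.0, -0.0, 171.9]
wrist_force: [0.4, -0.6, -0.3]
opening: 0.0851
```

```bash
python3 -m inch '[[0,-0.001,0.01,0,0,0,0],[0,-0.001,0.03,0,0,0,0],[0,-0.001,0.055,0,0,0,0],[0,-0.001,0.08,0,0,0,0],[0,-0.001,0.103,0,0,0,0],[0,-0.001,0.12,0,0,0,0],[0,-0.001,0.132,0,0,0,0],[0,-0.001,0.136,0,0,0,0],[0,-0.001,0.136,0,0,0,0.5],[0,-0.001,0.136,0,0,0,0.9],[0,-0.001,0.136,0,0,0,1],[0,-0.001,0.136,0,0,0,1]]' 50
python3 -m inch '[[0,0,0,0,0,0,1],[0,0,0,0,0,0,1],[0,0,0,0,0,0,1],[0,0,0,0,0,0,1]]' 50
```

```text
time: 4.7
ee_pos: [0.4515, -0.2993, 0.0965]
tcp_rot: [-180.0, 0.1, 172.0]
wrist_force: [0.4, -1.3, 0.5]
opening: 0.0387
time: 5.03
ee_pos: [0.4513, -0.2992, 0.0961]
tcp_rot: [-180.0, 0.1, 172.0]
wrist_force: [-0.4, 0.5, 5.8]
opening: 0.0132
```

```bash
python3 -m inch '[[0,0,-0.005,0,0,0,1],[0,0,-0.015,0,0,0,1],[0,0,-0.035,0,0,0,1],[0,0,-0.06,0,0,0,1],[0,0,-0.085,0,0,0,1],[0,0,-0.11,0,0,0,1],[0,0,-0.13,0,0,0,1],[0,0,-0.145,0,0,0,1],[0,0,-0.15,0,0,0,1],[0,0.005,-0.15,0,0,0,1],[0,0.02,-0.15,0,0,0,1],[0,0.045,-0.15,0,0,0,1]]'
python3 -m inch '[[0,0.03,0,0,0,-0.03,1],[0,0.06,0,0,0,-0.06,1],[0,0.09,0,0,0,-0.09,1],[0,0.12,0,0,0,-0.12,1],[0,0.15,0,0,0,-0.15,1],[0,0.18,0,0,0,-0.18,1],[0,0.21,0,0,0,-0.21,1],[0,0.24,0,0,0,-0.23,1],[0,0.27,0,0,0,-0.25,1],[0,0.295,0,0,0,-0.262,1],[0,0.31,0,0,0,-0.262,1],[0,0.314,0,0,0,-0.262,1]]'
python3 -m inch '[[0,0,0,0,0,0,1],[0,0,0,0,0,0,1]]'
python3 - <<'E'
from h import *
shot('wrist','w3.png'); shot('top','top3.png')
E
```

```text
time: 6.03
ee_pos: [0.4567, -0.2547, 0.2437]
tcp_rot: [180.0, -0.1, 171.9]
wrist_force: [0.1, 0.7, -0.9]
opening: 0.0132
time: 7.03
ee_pos: [0.5001, 0.059, 0.2438]
tcp_rot: [180.0, -0.1, -172.8]
wrist_force: [0.9, 0.1, -1.8]
opening: 0.0133
time: 7.2
ee_pos: [0.5002, 0.0564, 0.2445]
tcp_rot: [-180.0, -0.1, -172.9]
wrist_force: [-0.5, -0.7, -1.6]
opening: 0.0135
```

View pics/w3.png

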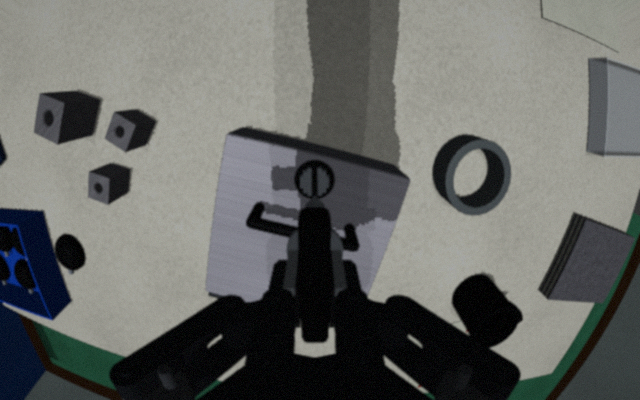

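The wrist view shows the screw head at (314,180), just beyond the crossbar (315,207 to 340). I'll measure the head and slot from here.

```bash
python3 - <<'E'
from h import *
p,d,c=load('w3.png'); g=cv2.cvtColor(p,cv2.COLOR_RGB2GRAY)
# rectify onto z=.089 plane, tool-aligned, 0.25mm/px  (for circle/slot measuring)
P0=np.array([.500,.057]); n=240; s=.00025
K,Rm,t=c
X,Y=np.meshgrid(np.arange(n),np.arange(n)); W=np.stack([P0[0]+(n/2-Y)*s,P0[1]+(n/2-X)*s,np.full(X.shape,.089)],-1)
q=(W-t)@Rm; th=np.arctan2(np.hypot(q[...,0],q[...,1]),q[...,2]); r=np.hypot(q[...,0],q[...,1])
mu=(K[0,2]+K[0,0]*th*q[...,0]/r).astype(np.float32); mv=(K[1,2]+K[1,1]*th*q[...,1]/r).astype(np.float32)
im=cv2.remap(p,mu,mv,cv2.INTER_CUBIC); cv2.imwrite('pics/rect3.png',cv2.resize(cv2.convertScaleAbs(im[:,:,::-1],alpha=2),(600,600)))
gi=cv2.cvtColor(im,cv2.COLOR_RGB2GRAY)
# cover plane fit by depth
yy,xx=np.mgrid[125:310,200:420]; uv=np.c_[xx.ravel(),yy.ravel()]; Q=todepth('wrist',uv,d,c); ok=abs(Q[:,2]-.078)<.004
print('cover z',np.median(Q[ok],0)); hd=(Q[:,2]>.086)&(Q[:,2]<.093)&(np.hypot(Q[:,0]-.5,Q[:,1]-.057)<.03); print('head',hd.sum(),Q[hd].min(0),Q[hd].max(0),np.median(Q[hd],0))
b=cv2.boxPoints(cv2.minAreaRect(Q[ok][:,:2].astype(np.float32)));print(b)
p3,d3,c3=load('top3.png')
yy,xx=np.mgrid[222:250,275:310]; uv=np.c_[xx.ravel(),yy.ravel()]
p1,d1,c1=load('top1.png');Q=todepth('top',uv,d1,c1);hd=(Q[:,2]>.084)&(Q[:,2]<.095);print('top head',hd.sum(),Q[hd].min(0),Q[hd].max(0))
E
```

```text
cover z [0.5272219  0.01877301 0.07903281]
head 511 [0.48117536 0.04186915 0.08622304] [0.5110185  0.07204636 0.09180407] [0.49575927 0.05956355 0.08996414]
[[ 0.4579732  -0.03987612]
 [ 0.6646155  -0.06530784]
 [ 0.6891146   0.1337566 ]
 [ 0.4824723   0.15918832]]
top head 119 [0.48563695 0.04270854 0.08431151] [0.5133276  0.07040287 0.09480442]
```

View pics/rect3.png

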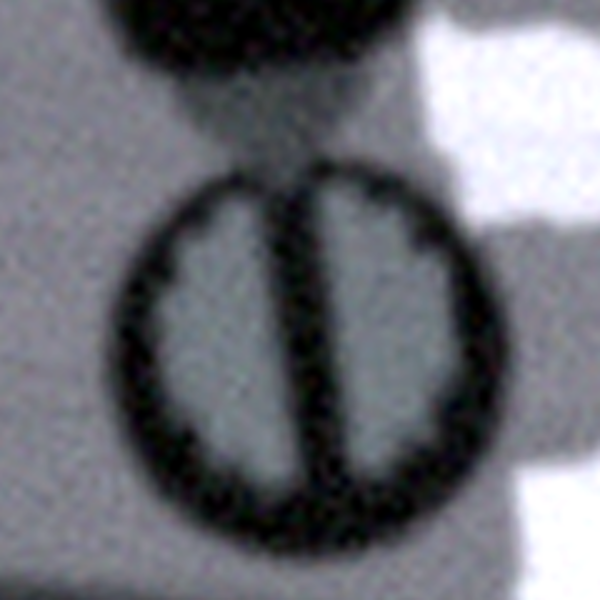

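The rectified view shows the light head face centred at (308,335), which puts the screw at (0.4965, 0.0562). The slot runs (285,200) to (325,480), yaw about 8°. The shaft above it lies where the model predicts. I'll align and lower to just above the head.

```bash
python3 -m inch '[[0.002,0.0002,0.005,0,0,-0.017,1],[0.0037,0.0003,0.015,0,0,-0.017,1],[0.0037,0.0003,0.03,0,0,-0.017,1],[0.0037,0.0003,0.043,0,0,-0.017,1],[0.0037,0.0003,0.053,0,0,-0.017,1],[0.0037,0.0003,0.058,0,0,-0.017,1],[0.0037,0.0003,0.0595,0,0,-0.017,1],[0.0037,0.0003,0.0595,0,0,-0.017,1],[0.0037,0.0003,0.0595,0,0,-0.017,1]]' 80
python3 - <<'E'
from h import *
p,d,c=shot('wrist','w4.png'); print(pose()[0],pose()[2]['tcp_rot'])
cv2.imwrite('pics/w4c.png',cv2.convertScaleAbs(cv2.resize(p[100:260,234:394],(640,640),interpolation=cv2.INTER_CUBIC)[:600,:,::-1],alpha=2.2))
E
```

```text
time: 8.05
ee_pos: [0.4971, 0.0563, 0.1864]
tcp_rot: [-180.0, 0.0, -172.0]
wrist_force: [0.3, 0.2, -0.4]
opening: 0.0125
[0.49719576 0.05643009 0.18653598] [-1.79999401e+02  6.06052701e-02 -1.71965877e+02]
```

View pics/w4c.png

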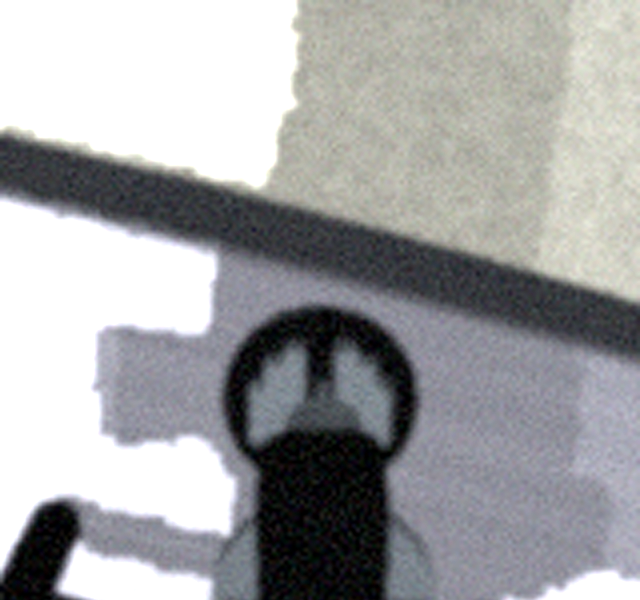

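The crop shows the blade at (320,385), collinear with the slot (319,350). Lowering slowly now.

```bash
python3 -m inch '[[0.0005,0,0.004,0,0,0,1],[0.0005,0,0.007,0,0,0,1],[0.0005,0,0.009,0,0,0,1],[0.0005,0,0.010,0,0,0,1],[0.0005,0,0.010,0,0,0,1]]'; python3 -m inch '[[0,0,0.002,0,0,0,1],[0,0,0.003,0,0,0,1],[0,0,0.003,0,0,0,1]]'
```

```text
time: 8.52
ee_pos: [0.4963, 0.0564, 0.1754]
tcp_rot: [-180.0, -0.0, -172.0]
wrist_force: [-1.3, -0.8, -0.4]
opening: 0.0128
time: 8.77
ee_pos: [0.4963, 0.0564, 0.1726]
tcp_rot: [180.0, -0.0, -172.0]
wrist_force: [0.5, 0.6, -2.5]
opening: 0.0123
```

```bash
python3 -m inch '[[0,0,0,0,0,-0.05,1],[0,0,0,0,0,-0.13,1],[0,0,0,0,0,-0.21,1],[0,0,0,0,0,-0.29,1],[0,0,0,0,0,-0.37,1],[0,0,0,0,0,-0.45,1],[0,0,0,0,0,-0.53,1],[0,0,0,0,0,-0.61,1],[0,0,0,0,0,-0.69,1],[0,0,0,0,0,-0.77,1],[0,0,0,0,0,-0.85,1],[0,0,0,0,0,-0.93,1]]' 100
python3 -c "
from h import *; print(telemetry.get_obs()['torque'])"
python3 -m inch '[[0,0,0,0,0,-0.06,1],[0,0,0,0,0,-0.12,1],[0,0,0,0,0,-0.16,1],[0,0,0,0,0,-0.2,1],[0,0,0,0,0,-0.2,1]]'
python3 -c "
from h import *; print(telemetry.get_obs()['torque'])"
```

```text
time: 9.77
ee_pos: [0.4965, 0.0561, 0.1728]
tcp_rot: [-180.0, -0.0, -118.5]
wrist_force: [-0.4, -1.5, -1.1]
opening: 0.012
[-0.41174267  0.01648747 -0.069374  ]
time: 10.18
ee_pos: [0.4965, 0.0561, 0.1728]
tcp_rot: [-180.0, -0.0, -107.1]
wrist_force: [0.4, -1.5, -0.9]
opening: 0.0123
[-0.49607715  0.01033794 -0.0726756 ]
```

```bash
for i in 1; do python3 -m inch '[[0,0,0,0,0,-0.03,1],[0,0,0,0,0,-0.06,1],[0,0,0,0,0,-0.06,1]]'; python3 -c "
from h import *; print(telemetry.get_obs()['torque'])"; done
python3 -m inch '[[0,0,0,0,0,-0.03,1],[0,0,0,0,0,-0.06,1],[0,0,0,0,0,-0.06,1]]'; python3 -c "
from h import *; print(telemetry.get_obs()['torque'])"
```

```text
time: 10.43
ee_pos: [0.4964, 0.0561, 0.1728]
tcp_rot: [-180.0, -0.0, -103.8]
wrist_force: [-0.5, -2.1, -2.0]
opening: 0.0121
[-0.5966064   0.00591792 -0.0938082 ]
time: 10.68
ee_pos: [0.4964, 0.0562, 0.1728]
tcp_rot: [-180.0, -0.0, -100.4]
wrist_force: [-1.1, -2.9, -1.3]
opening: 0.0121
[-0.59344102  0.15559035 -0.23391987]
```

```bash
python3 -m inch '[[0,0,0,0,0,-0.03,1],[0,0,0,0,0,-0.06,1],[0,0,0,0,0,-0.06,1]]'; python3 -c "
from h import *; print(telemetry.get_obs()['torque'])"
```

```text
time: 10.93
ee_pos: [0.4963, 0.0562, 0.1728]
tcp_rot: [180.0, -0.0, -97.0]
wrist_force: [-0.6, -1.7, -0.8]
opening: 0.0121
[-0.679274    0.26075775 -0.42690056]
```

The torque has risen to 0.43 N m against 0.07 N m of running friction, so the screw is on its stop. I'll unwind, lift and check the slot angle.

```bash
python3 -m inch '[[0,0,0,0,0,0.1,1],[0,0,0,0,0,0.2,1],[0,0,0,0,0,0.25,1],[0,0,0,0,0,0.25,1],[0,0,-0.003,0,0,0.25,1],[0,0,-0.01,0,0,0.25,1],[0,0,-0.02,0,0,0.25,1],[0,0,-0.035,0,0,0.25,1],[0,0,-0.05,0,0,0.25,1],[0,0,-0.06,0,0,0.25,1],[0,0,-0.07,0,0,0.25,1],[0,0,-0.073,0,0,0.25,1]]'
python3 - <<'E'
from h import *
p,d,c=shot('wrist','w5.png'); pp,r,o=pose(); print(pp,o['tcp_rot'])
p2,d2,c2=optics.camera('scene')+(0,)
K,Rm,t=c; n=240; s=.00025
X,Y=np.meshgrid(np.arange(n),np.arange(n)); W=np.stack([.4965+(n/2-Y)*s,.0562+(n/2-X)*s,np.full(X.shape,.089)],-1)
q=(W-t)@Rm; rr=np.hypot(q[...,0],q[...,1]); th=np.arctan2(rr,q[...,2])
im=cv2.remap(p,(K[0,2]+K[0,0]*th*q[...,0]/rr).astype(np.float32),(K[1,2]+K[1,1]*th*q[...,1]/rr).astype(np.float32),cv2.INTER_CUBIC)
a=cv2.resize(cv2.convertScaleAbs(im,alpha=2),(400,400)); b=cv2.resize(cv2.convertScaleAbs(p,alpha=1.5)[100:400,200:500],(400,400))
cv2.imwrite('pics/c5.png',np.hstack([a,b])[:,:,::-1])
E
```

```text
time: 11.93
ee_pos: [0.4968, 0.0565, 0.2478]
tcp_rot: [-179.9, 0.1, -111.2]
wrist_force: [0.2, 0.7, -1.4]
opening: 0.0122
[0.49682792 0.0564481  0.24739417] [-1.79904714e+02  5.33170622e-02 -1.11221925e+02]
```

View pics/c5.png

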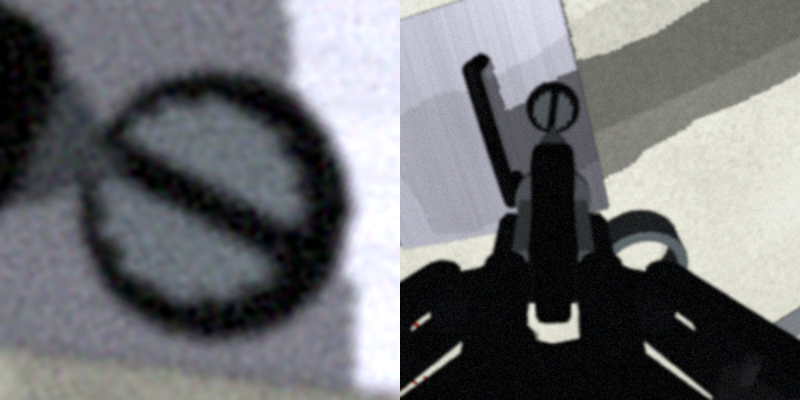

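```bash
python3 - <<'E'
from h import *
for fn in('w3.png','w5.png'):
    p,d,c=load(fn);K,Rm,t=c; n=240; s=.00025
    X,Y=np.meshgrid(np.arange(n),np.arange(n)); W=np.stack([.4965+(n/2-Y)*s,.0562+(n/2-X)*s,np.full(X.shape,.089)],-1)
    q=(W-t)@Rm; rr=np.hypot(q[...,0],q[...,1]); th=np.arctan2(rr,q[...,2])
    im=cv2.remap(p,(K[0,2]+K[0,0]*th*q[...,0]/rr).astype(np.float32),(K[1,2]+K[1,1]*th*q[...,1]/rr).astype(np.float32),cv2.INTER_CUBIC)
    g=cv2.GaussianBlur(cv2.cvtColor(im,cv2.COLOR_RGB2GRAY),(5,5),1)
    for rad in (8,10):
        m=(np.hypot(W[...,0]-.4965,W[...,1]-.0562)<rad*1e-3); v=g[m]; T,_=cv2.threshold(v,0,255,cv2.THRESH_OTSU); k=m&(g<T)
        w=np.clip(T-g[k].astype(float),0,None); P=W[k][:,:2]; mu=np.average(P,0,w); C=np.cov((P-mu).T,aweights=w); e,V=np.linalg.eigh(C); print(fn,rad,T,mu,np.degrees(np.arctan(V[1,1]/V[0,1])),np.sqrt(e))
p,d,c=load('w3.png'); yy,xx=np.mgrid[125:310,200:420]; Q=todepth('wrist',np.c_[xx.ravel(),yy.ravel()],d,c); 
p,d,c=load('w5.png'); yy,xx=np.mgrid[100:320,200:360]; Q2=todepth('wrist',np.c_[xx.ravel(),yy.ravel()],d,c)
for q in(Q,Q2):
    ok=(abs(q[:,2]-.124)<.008)&(np.hypot(q[:,0]-.543,q[:,1]-.051)<.06)
    a=q[ok]; e,V=np.linalg.eigh(np.cov(a[:,:2].T)); print('handle',ok.sum(),a.mean(0),a.min(0),a.max(0),np.degrees(np.arctan(V[1,1]/V[0,1])))
E
```

```text
w3.png 8 34.0 [0.49640741 0.05646349] 8.123151310816636 [0.00125668 0.00453371]
w3.png 10 35.0 [0.49650889 0.05649933] 8.045092566925828 [0.00127958 0.00567271]
w5.png 8 32.0 [0.49663306 0.05639885] 62.342892975233156 [0.00121757 0.00463462]
w5.png 10 33.0 [0.49664943 0.05641714] 62.222403139878246 [0.00124713 0.00581198]
handle 819 [0.53679895 0.03999851 0.12498482] [ 0.52758732 -0.00358436  0.11635421] [0.55207251 0.10618684 0.12950393] 83.09623482539601
handle 1419 [0.53863633 0.04604662 0.12568454] [ 0.52846646 -0.00510558  0.11623687] [0.55215168 0.10561472 0.12896949] 82.79161843727735
```

The slot is at 62.3° and the box at -7°, which makes 69.3° or 1.21 rad, so the screw is at its stop. Carrying the key back.

```bash
python3 -m inch '[[0.01,-0.0025,0,0,0,0.05,1],[0.035,-0.0087,0,0,0,0.15,1],[0.07,-0.0173,0,0,0,0.27,1],[0.105,-0.026,0,0,0,0.39,1],[0.14,-0.0347,0,0,0,0.51,1],[0.175,-0.0433,0,0,0,0.63,1],[0.21,-0.052,0,0,0,0.75,1],[0.245,-0.0607,0,0,0,0.87,1],[0.28,-0.0694,0,0,0,0.99,1],[0.31,-0.0768,0,0,0,1.11,1],[0.335,-0.083,0,0,0,1.23,1],[0.345,-0.0855,0,0,0,1.32,1]]'
python3 -m inch '[[0.0005,-0.003,0,0,0,0.02,1],[0.0005,-0.003,0,0,0,0.02,1],[0.0005,-0.003,0,0,0,0.02,1]]'
python3 - <<'E'
from h import *
p,d,c=shot('wrist','w6.png'); pp,r,o=pose(); print(pp,o['tcp_rot'])
K,Rm,t=c; n=320; s=.00025
X,Y=np.meshgrid(np.arange(n),np.arange(n)); W=np.stack([.4513+(n/2-Y)*s,-.2992+(n/2-X)*s,np.full(X.shape,.08)],-1)
q=(W-t)@Rm; rr=np.hypot(q[...,0],q[...,1]); th=np.arctan2(rr,q[...,2])
im=cv2.remap(p,(K[0,2]+K[0,0]*th*q[...,0]/rr).astype(np.float32),(K[1,2]+K[1,1]*th*q[...,1]/rr).astype(np.float32),cv2.INTER_CUBIC)
a=cv2.resize(cv2.convertScaleAbs(im,alpha=2),(400,400)); b=cv2.resize(cv2.convertScaleAbs(p,alpha=1.5)[100:400,170:470],(400,400))
cv2.imwrite('pics/c6.png',np.hstack([a,b])[:,:,::-1])
E
```

```text
time: 13.03
ee_pos: [0.4501, -0.299, 0.2443]
tcp_rot: [180.0, -0.1, 172.6]
wrist_force: [0.7, 1.1, -0.2]
opening: 0.0122
time: 13.28
ee_pos: [0.4502, -0.2984, 0.2454]
tcp_rot: [180.0, -0.0, 172.2]
wrist_force: [-0.6, 1.4, -0.7]
opening: 0.0123
[ 0.45040591 -0.29820273  0.2455857 ] [ 1.79976137e+02 -2.00351444e-02  1.72182581e+02]
```

View pics/c6.png

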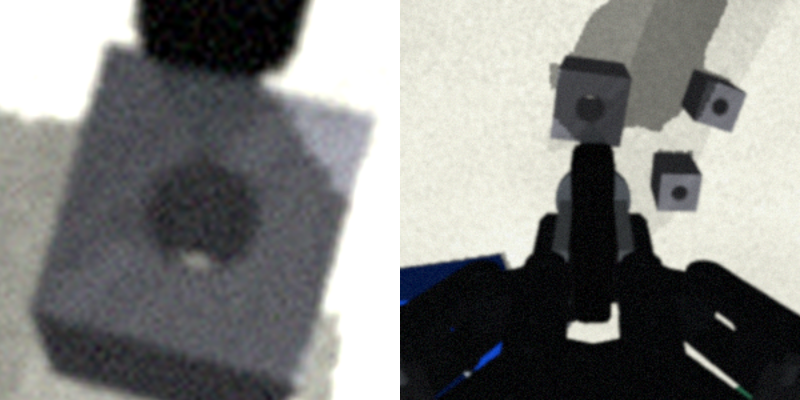

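The rectified view shows the stand hole at (204,213), i.e. (0.4487, -0.3000), with the key straight in the grip. Lowering it in.

```bash
python3 -m inch '[[-0.0006,-0.0015,0.01,0,0,0,1],[-0.0006,-0.0015,0.03,0,0,0,1],[-0.0006,-0.0015,0.05,0,0,0,1],[-0.0006,-0.0015,0.065,0,0,0,1],[-0.0006,-0.0015,0.075,0,0,0,1],[-0.0006,-0.0015,0.083,0,0,0,1],[-0.0006,-0.0015,0.09,0,0,0,1],[-0.0006,-0.0015,0.095,0,0,0,1],[-0.0006,-0.0015,0.095,0,0,0,1]]'
```

```text
time: 14.08
ee_pos: [0.4506, -0.3004, 0.1501]
tcp_rot: [180.0, -0.0, 172.0]
wrist_force: [0.3, -0.1, -1.1]
opening: 0.0125
```

```bash
python3 -m inch '[[0,0,0.01,0,0,0,1],[0,0,0.022,0,0,0,1],[0,0,0.034,0,0,0,1],[0,0,0.044,0,0,0,1],[0,0,0.05,0,0,0,1],[0,0,0.053,0,0,0,1],[0,0,0.0535,0,0,0,1],[0,0,0.0535,0,0,0,1]]'
```

```text
time: 14.75
ee_pos: [0.4507, -0.3007, 0.0973]
tcp_rot: [-180.0, 0.0, 172.0]
wrist_force: [-0.3, -0.4, -0.4]
opening: 0.0123
```

```bash
python3 -m inch '[[0,0,0.001,0,0,0,1],[0,0,0.001,0,0,0,1],[0,0,0.001,0,0,0,0.8],[0,0,0.001,0,0,0,0.6],[0,0,0.001,0,0,0,0.3],[0,0,0.001,0,0,0,0],[0,0,0.001,0,0,0,0],[0,0,0.001,0,0,0,0],[0,0,-0.003,0,0,0,0],[0,0,-0.01,0,0,0,0],[0,0,-0.025,0,0,0,0],[0,0,-0.05,0,0,0,0]]'
python3 -m inch '[[0,0,-0.03,0,0,0,0],[0,0,-0.06,0,0,0,0],[0,0,-0.085,0,0,0,0],[0,0,-0.095,0,0,0,0],[0,0,-0.1,0,0,0,0],[0,0,-0.1,0,0,0,0]]'
python3 - <<'E'
from h import *
p,d,c=shot('wrist','w7.png'); pp,r,o=pose(); print(pp,o['tcp_rot'],o['q'])
yy,xx=np.mgrid[0:300,150:500]; P=todepth('wrist',np.c_[xx.ravel(),yy.ravel()],d,c)
for lo,hi in((.074,.0825),(.083,.088),(.112,.13)):
    ok=(P[:,2]>lo)&(P[:,2]<hi)&(np.hypot(P[:,0]-.45,P[:,1]+.3)<.06); print(lo,ok.sum(),cv2.minAreaRect(P[ok][:,:2].astype(np.float32)) if ok.sum() else '',np.median(P[ok],0))
E
```

```text
time: 15.75
ee_pos: [0.4498, -0.3001, 0.1464]
tcp_rot: [179.9, -0.2, 172.0]
wrist_force: [0.8, 0.0, 0.2]
opening: 0.0855
time: 16.25
ee_pos: [0.451, -0.3008, 0.2479]
tcp_rot: [-180.0, 0.1, 172.0]
wrist_force: [0.3, -0.2, 1.0]
opening: 0.0855
[ 0.45068085 -0.30064887  0.24663256] [ 1.79986451e+02 -3.27266566e-02  1.71990172e+02] [-3.37061823e+01  4.24453289e+00  1.10120862e+01  9.68029183e+01
 -1.98134140e-03 -2.56963497e+01]
0.074 1692 ((0.44847995042800903, -0.29964756965637207), (0.057088736444711685, 0.05738352984189987), 74.10519409179688) [ 0.44542156 -0.29541349  0.08097871]
0.083 323 ((0.45004281401634216, -0.29854923486709595), (0.051134686917066574, 0.050810687243938446), 71.75389862060547) [ 0.44761609 -0.29291758  0.08600756]
0.112 1075 ((0.4479599595069885, -0.30043429136276245), (0.01366778276860714, 0.0694887638092041), 82.24717712402344) [ 0.44480365 -0.2995958   0.12378664]
```

The key is back: its bar top is at 124 mm and centred on the stand, as at the start. Going to the cover handle.

```bash
python3 -m inch '[[-0.001,0.01,0,0,0,-0.05,0],[-0.004,0.035,0,0,0,-0.15,0],[-0.0077,0.07,0,0,0,-0.27,0],[-0.0116,0.105,0,0,0,-0.39,0],[-0.0154,0.14,0,0,0,-0.51,0],[-0.0193,0.175,0,0,0,-0.63,0],[-0.0231,0.21,0,0,0,-0.75,0.1],[-0.027,0.245,0,0,0,-0.87,0.2],[-0.0308,0.28,0,0,0,-0.99,0.3],[-0.0345,0.313,0,0,0,-1.11,0.4],[-0.0375,0.34,0,0,0,-1.23,0.4],[-0.0397,0.3608,0,0,0,-1.35,0.4]]' 
python3 -m inch '[[0,0,0,0,0,-0.12,0.4],[0,0,0,0,0,-0.21,0.4],[0,0,0,0,0,-0.238,0.4],[0,0,0,0,0,-0.238,0.4],[0,0,0,0,0,-0.238,0.4]]'
python3 - <<'E'
from h import *
p,d,c=shot('wrist','w8.png'); pp,r,o=pose(); print(pp,o['tcp_rot'],o['q'])
yy,xx=np.mgrid[0:400,100:540]; P=todepth('wrist',np.c_[xx.ravel(),yy.ravel()],d,c)
ok=(P[:,2]>.114)&(P[:,2]<.135)&(np.hypot(P[:,0]-.54,P[:,1]-.051)<.06); a=P[ok]; e,V=np.linalg.eigh(np.cov(a[:,:2].T));print('handle',ok.sum(),cv2.minAreaRect(a[:,:2].astype(np.float32)),np.median(a,0),a.min(0),a.max(0))
E
```

```text
time: 17.3
ee_pos: [0.54, 0.0534, 0.2451]
tcp_rot: [179.8, -0.1, -110.2]
wrist_force: [0.6, 0.0, 0.1]
opening: 0.0518
time: 17.72
ee_pos: [0.5399, 0.0511, 0.2458]
tcp_rot: [179.9, -0.0, -97.1]
wrist_force: [-0.4, 0.6, -0.2]
opening: 0.0517
[0.53994675 0.05098481 0.2461663 ] [ 1.79903660e+02 -2.19380287e-02 -9.71143977e+01] [ 5.39448522e+00  4.37999914e+00  1.11035821e+01  9.68223872e+01
 -5.50978659e-04 -7.74910981e+01]
handle 1482 ((0.5405675768852234, 0.050942786037921906), (0.11115787923336029, 0.012265235185623169), 82.72895050048828) [0.53976746 0.04279894 0.12614499] [ 0.52823695 -0.00435803  0.11609584] [0.55141041 0.10622642 0.12873301]
```

View pics/w8.png

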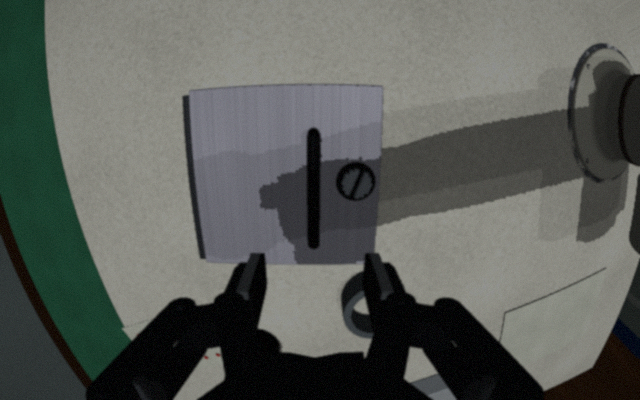

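The handle (314,188) lies between the open fingers, and the screw slot (355,181) is turned. Descending and gripping.

```bash
python3 -m inch '[[0,-0.0006,0.01,0,0,0,0.4],[0,-0.0006,0.03,0,0,0,0.4],[0,-0.0006,0.055,0,0,0,0.4],[0,-0.0006,0.08,0,0,0,0.4],[0,-0.0006,0.105,0,0,0,0.4],[0,-0.0006,0.125,0,0,0,0.4],[0,-0.0006,0.138,0,0,0,0.4],[0,-0.0006,0.144,0,0,0,0.4],[0,-0.0006,0.145,0,0,0,0.6],[0,-0.0006,0.145,0,0,0,0.8],[0,-0.0006,0.145,0,0,0,1],[0,-0.0006,0.145,0,0,0,1]]' 60
python3 -m inch '[[0,0,0,0,0,0,1],[0,0,0,0,0,0,1],[0,0,0,0,0,0,1]]'
```

```text
time: 18.77
ee_pos: [0.5409, 0.0511, 0.1037]
tcp_rot: [-180.0, 0.0, -97.0]
wrist_force: [-7.1, 0.9, 2.2]
opening: 0.0096
time: 19.02
ee_pos: [0.5409, 0.0511, 0.1037]
tcp_rot: [-179.9, 0.0, -97.0]
wrist_force: [-5.2, 0.2, 6.4]
opening: 0.0097
```

```bash
python3 -c "
import numpy as np
p=np.arctan2(50,130);r=np.hypot(50,130)
for t in (2,5,8,11,14,17,20,24,28,32,36,40,43,46,48,49,50):
  a=p+np.radians(t);print(t,round(-(130-r*np.cos(a)),1),round(-(r*np.sin(a)-50),1))"
```

```text
2 -1.8 -4.5
5 -4.9 -11.1
8 -8.2 -17.6
11 -11.9 -23.9
14 -16.0 -30.0
17 -20.3 -35.8
20 -24.9 -41.4
24 -31.6 -48.6
28 -38.7 -55.2
32 -46.2 -61.3
36 -54.2 -66.9
40 -62.6 -71.9
43 -69.0 -75.2
46 -75.7 -78.2
48 -80.2 -80.1
49 -82.4 -80.9
50 -84.7 -81.7
```

```bash
python3 -m inch '[[0,-0.001,-0.002,0,0,0,1],[0,-0.0018,-0.0045,0,0,0,1],[0,-0.0034,-0.0078,0,0,0,1],[0,-0.0049,-0.0111,0,0,0,1],[0,-0.0065,-0.0144,0,0,0,1],[0,-0.0082,-0.0176,0,0,0,1],[0,-0.0100,-0.0208,0,0,0,1],[0,-0.0119,-0.0239,0,0,0,1],[0,-0.0139,-0.027,0,0,0,1],[0,-0.016,-0.03,0,0,0,1],[0,-0.016,-0.03,0,0,0,1],[0,-0.016,-0.03,0,0,0,1]]' 80
python3 -c "
from h import *
o=telemetry.get_obs();print(o['torque'],o['q'])"
```

```text
time: 20.02
ee_pos: [0.5549, 0.0493, 0.1321]
tcp_rot: [179.7, 0.0, -97.0]
wrist_force: [-11.2, 2.8, -0.4]
opening: 0.0093
[ 0.46690541  2.78576598 -0.00601516] [ 5.05263965e+00  5.35276652e+00 -4.91599529e-01  8.44030040e+01
  5.63476207e-02 -7.79391748e+01]
```

```bash
python3 -m inch '[[0,-0.0021,-0.003,0,0,0,1],[0,-0.0043,-0.0058,0,0,0,1],[0,-0.0066,-0.0086,0,0,0,1],[0,-0.0089,-0.0114,0,0,0,1],[0,-0.0122,-0.0151,0,0,0,1],[0,-0.0156,-0.0186,0,0,0,1],[0,-0.0191,-0.022,0,0,0,1],[0,-0.0227,-0.0252,0,0,0,1],[0,-0.0264,-0.0283,0,0,0,1],[0,-0.0302,-0.0313,0,0,0,1],[0,-0.0302,-0.0313,0,0,0,1]]'
python3 -m inch '[[0,-0.004,-0.0029,0,0,0,1],[0,-0.008,-0.0056,0,0,0,1],[0,-0.0122,-0.0082,0,0,0,1],[0,-0.0164,-0.0106,0,0,0,1],[0,-0.0196,-0.0123,0,0,0,1],[0,-0.0228,-0.0139,0,0,0,1],[0,-0.0261,-0.0154,0,0,0,1],[0,-0.0295,-0.0169,0,0,0,1],[0,-0.034,-0.0188,0,0,0,1],[0,-0.0375,-0.0203,0,0,0,1],[0,-0.0385,-0.0206,0,0,0,1],[0,-0.0385,-0.0206,0,0,0,1]]'
python3 - <<'E'
from h import *
o=telemetry.get_obs();print(o['torque'],o['q'])
for n in('top','scene','wrist'):
    p,d,c=shot(n,n+'9.png')
    ys,xs=np.mgrid[0:400,0:640]; P=todepth(n,np.c_[xs.ravel(),ys.ravel()],d,c); v=d.ravel()>0
    bx=np.array([.9925,-.122]); by=np.array([.122,.9925]); ctr=np.array([.4965,.0562])+.074*bx
    u=(P[:,:2]-ctr)@bx*1e3; w=(P[:,:2]-ctr)@by*1e3
    ok=v&(u>-40)&(u<95)&(abs(w)<98)&(abs(w)>65)&(P[:,2]>.085)&(P[:,2]<.25)
    if ok.sum()>30:
        uu,zz=u[ok],P[ok][:,2]*1e3
        A=np.polyfit(uu,zz,1); 
        for _ in range(4):
            r=zz-np.polyval(A,uu); k=abs(r)<6; A=np.polyfit(uu[k],zz[k],1)
        print(n,ok.sum(),k.sum(),np.degrees(np.arctan(-A[0])),'z at hinge',np.polyval(A,100))
    else: print(n,ok.sum())
E
```

```text
time: 20.93
ee_pos: [0.585, 0.0457, 0.1663]
tcp_rot: [179.9, 0.0, -97.0]
wrist_force: [-19.3, 1.5, 15.8]
opening: 0.009
time: 21.93
ee_pos: [0.6254, 0.0407, 0.1885]
tcp_rot: [-179.7, 0.1, -97.0]
wrist_force: [-9.2, 0.6, 18.3]
opening: 0.0087
[ 0.0591203   1.87089504 -0.02999166] [ 3.71983235e+00  1.47908266e+01  1.65032576e+01  9.14420970e+01
  4.12020281e-03 -7.92500513e+01]
top 638 627 49.950858505585366 z at hinge 86.51458876860399
scene 917 904 50.120661008936715 z at hinge 83.71243193530748
wrist 17012 16919 50.10865715872931 z at hinge 83.84437161452585
```

View pics/scene9.png

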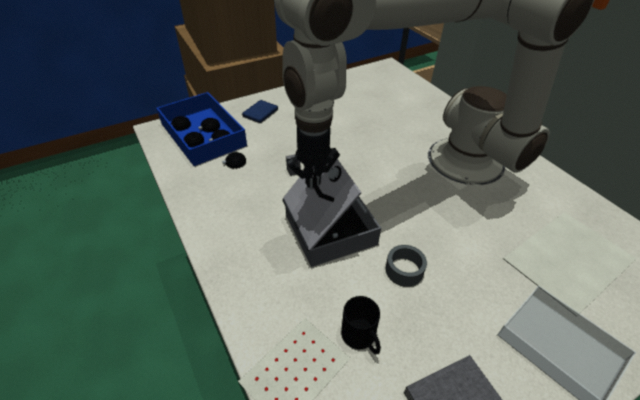

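All three cameras read 50.0 to 50.1°. The scene view shows the cover (322,200) held open and the bystanders in place. One more hold to check that it stays still, plus a check on the key.

```bash
python3 -m inch '[[0,0,0,0,0,0,1],[0,0,0,0,0,0,1],[0,0,0,0,0,0,1],[0,0,0,0,0,0,1],[0,0,0,0,0,0,1],[0,0,0,0,0,0,1]]'
python3 - <<'E'
from h import *
p,d,c=shot('wrist','w10.png'); ys,xs=np.mgrid[0:400,0:640]; P=todepth('wrist',np.c_[xs.ravel(),ys.ravel()],d,c)
bx=np.array([.9925,-.122]); by=np.array([.122,.9925]); ctr=np.array([.4965,.0562])+.074*bx
u=(P[:,:2]-ctr)@bx; w=(P[:,:2]-ctr)@by; ok=(u>-.04)&(u<.095)&(abs(w)<.098)&(abs(w)>.065)&(P[:,2]>.085)&(P[:,2]<.25)
print('cover',np.degrees(np.arctan(-np.polyfit(u[ok],P[ok][:,2],1)[0])))
p,d,c=load('top9.png'); yy,xx=np.mgrid[220:290,430:490]; P=todepth('top',np.c_[xx.ravel(),yy.ravel()],d,c); ok=(P[:,2]>.11)&(P[:,2]<.14)
print('key bar',cv2.minAreaRect(P[ok][:,:2].astype(np.float32)),np.median(P[ok][:,2])); print(abs(telemetry.get_obs()['qd']).max())
order.job_done()
E
```

```text
time: 22.58
ee_pos: [0.6253, 0.0407, 0.1884]
tcp_rot: [-179.7, 0.1, -97.0]
wrist_force: [-8.5, -0.4, 18.8]
opening: 0.009
cover 50.037941970124955
key bar ((0.451310932636261, -0.2992841899394989), (0.015643132850527763, 0.06954995542764664), 82.45037078857422) 0.12226523708468795
0.06494357427321286
the job is handed in; nothing more can be done
```

The job is done and handed in at about 22.6 s of the 64 s allowed, with the gripper still holding the cover open.

- **Screw:** I turned it anticlockwise until the torque rose from about 0.07 to 0.43 N m. The slot then measured 62.3° against a box yaw of -7°, which is about 1.21 rad and matches the 1.2 rad stop.
- **Key:** it is back in the largest stand, with its crossbar top at 122 mm and in its original place to within 1 mm.
- **Cover:** after lifting, the top, scene and wrist cameras gave 49.95°, 50.12° and 50.11°. A last wrist reading after half a second of holding gave 50.04°, with the arm still and a reading of about 20 N at the wrist.

No check failed. The top and wrist cameras disagreed by 2–3 mm on position along x, so I used the wrist readings to line up the blade with the slot and the key with the stand hole. I did not measure the other things on the bench again; the final scene picture shows them where they started.

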